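# Slide the battery box into its dock

### The arm

A 6-joint arm with a two-finger parallel gripper is mounted at the origin on a cart in front of the work surface, level with it; the furniture and walls round the work are solid. World frame = base frame: x ahead of the robot, y to its left, z up, the work surface at z = 0. Lengths are in m, angles in rad, forces in N, time in s.
With the tool pointing down it reaches from about 0.3 to 0.775 m from the base axis. Payload 14.6 kg.
Tool frame: the origin (TCP) lies at the very end of the fingers, on their centre line; the grasp point (between the pads) lies 19 mm behind it; z points along the fingers, y is the line along which they close (so a half turn about z gives the same grasp; the last joint's range is limited). The gripper opens to 94 mm and grips with 3 to 60 N. Pads are 16 mm wide; open, the fingers measure 119 mm over their backs; the gripper's body (75 mm by 177 mm) begins 78 mm behind the grasp point.
Start: joints at [1.061, 0.3, 1.521, -0, 1.321, -0.067], TCP at [0.236, 0.497, 0.205] pointing down, gripper open.
Joint ranges: [-3.03, 3.03], [-0.79, 2.21], [0.23, 2.52], [-1.04, 4.18], [0, 3.07], [-2.55, 2.55]. Speed limits (rad/s): [2.22, 2.22, 2.57, 3.14, 3.14, 3.14].

### API

Orientations are given as [roll, pitch, yaw] about the fixed x, y, z axes, in that order (R = Rz(yaw) Ry(pitch) Rx(roll)).
In Python, from station import * gives the robot as it stands.
- The arm moves only by the tool jog_arm, never from a script. Its argument "rows" is a list of rows, each a list of 3 entries, a list of its own where there are three numbers: the shift along the tool's x, y, z in m, then the turn about the tool's z in degrees, then the finger opening in m, from 0 to 0.094. A call has 1 to 12 rows; each row shifts and turns the commanded pose from where the row before left it, along the tool's axes as they then stand; what a row does not reach is not made up. A row lasts 1/12 s, in which the tool goes at most 41.7 mm and 7.16 degrees, less where a joint would pass 70% of its speed; a pose out of reach is approached as far as the arm can. A call is refused whole if a number of a shift passes 0.0417 or a number of a turn 7.16, either way. A call with a gripper value outside its range is refused whole. The fingers move at their own pace and stop on an object; "squeeze" is the grip in N (left out, the last holds). Time passes only in rows, so rows that do not move let the fingers close. It gives the time, the measured TCP pose, the force, the opening and the grip force at its end, in the units of the state.
- get_obs(): the state, without advancing time (a new reading comes with each control period).
- camera(name): name is "scene" or "top" or "wrist"; returns a dict with "image" (420x560x3 uint8, red, green, blue), "range_z" (420x560 float32, m along the optical axis (not along the pixel's ray), 0 where there is no reading), "K" (3x3 intrinsics, pixels), "world_from_camera" (4x4, takes a point from camera to world coordinates); the wrist camera has in their place "T_tool_cam" (4x4, takes a point from camera to tool coordinates, whose origin is the TCP and whose axes are the flange's). Camera axes: x right, y up, looking along -z (the intrinsics and any distortion apply to the point x, -y, -z); pixel columns grow to the right and rows downward; lengths in m; the calibration is good to about 2 mm. A picture is of the moment at which its call begins: read the wrist's pose just before it.
- hand_in(): hands the job in; it is judged then, once.
Trained networks look in a picture, given as the dict that the camera call returned (one of the last four; its "shot" number tells which), for a name from the list of things; names that differ only in an ending like _2 or _b are one class to them, and where a whole thing is asked for, a point or a joint stands for the part that bears it (a point fixed in the world has none). Each returns a list of dicts, best first, with "p" (0 to 1); they miss things now and then, are a little off and sometimes report something else, mostly with a low value. They report only what shows in the picture. A call takes as long as a camera call. They do not tell look-alikes from the thing itself.
- search_frame(label, picture): "at" ([column, row] as shares, 0 to 1, of the picture: columns of its width, rows of its height, amid what is visible of it).
- spot_point(label, picture): "at" ([column, row] as shares, 0 to 1, of the picture: columns of its width, rows of its height: a listed point, or the origin of a listed thing).
The state is a dict: "time_s": time; "qpos": joint angles; "joint_vel": joint speeds; "tau": joint torques, N m; "ee_pos": TCP position; "eef_rot": TCP orientation; "force": force on the tool from outside, world axes, zero at the start; "moment": the same for the moment, N m; "grip_width": finger opening in m; "grip_force": force on a finger pad.
Only numpy, scipy, OpenCV 4.12 (cv2) and the standard library are available. Lean on these libraries where they do the work, as an engineer would, in place of code of your own. Each camera call takes 0.05 s, during which the arm holds its last target. There are 200 camera calls.

### The job

Push the tall, heavy battery box along the bench into its dock, between the two guide rails, until its front is fully home and square against the stop. Push it slowly and low near its base so that it slides upright: it must not tip, be lifted, or be shoved off at speed, and nothing is grasped. Leave the carrying handle and the bystanders (spray can, steel slug, tin) untouched, and finish with the robot clear of everything.

Things in the scene. Friction and masses are not known exactly. Their poses are not given: they have to be found in the camera images.
- battery_box: Tall grey steel box, 212 mm high, 1.0 to 1.6 kg, loose on a solid dark foot 150 mm long (its x), 114 wide (y), 28 high. The casing (104 x 108 mm, lid 112 wide) is level with the foot at the front; its upright back is 43 mm ahead of the foot's back, leaving a low step there. Origin: centre of the foot's underside; +x out of the front, which enters the dock first. Pushed high it tips.
- box_back (a point): Middle of the foot's flat back face (114 mm wide, 28 mm high), 14 mm above the bench: the place to push, in the box's +x direction. Axes as the box.
- box_front (a point): Middle of the foot's front face, 14 mm above the bench, 150 mm ahead of box_back. Axes as the box.
- box_handle: Black carrying handle (bow, 82 mm across y, 10 mm thick) on the lid of the battery box, rising from 212 to 251 mm above the bench. Must not be touched. Origin: 212 mm above the box's origin.
- dock: Steel dock fixed to the bench: an upright stop 190 mm wide, 50 high, with two rubber buffers, and two parallel rails 36 mm high, 126 apart inside (box foot: 114), reaching 90 mm back from the buffers, then flares running 36 mm further back, each opening 30 mm outward. Origin: on the bench midway between the rails at the buffers' faces, where the box's front comes to rest; +x into the stop.
- spray_can: Spray can, 65 mm across, 220 mm tall, standing beside the work; a bystander. Origin: centre of its underside.
- steel_slug: Plain turned steel cylinder, 50 mm across, 55 mm tall, standing beside the work; a bystander. Origin: centre of its underside.
- tin: Round tin with a screwed lid, 72 mm across, 61 mm tall, standing beside the work; a bystander. Origin: centre of its underside.
Things that resemble listed ones, but are neither listed nor needed, are in the scene too. Several things have the shape of the battery_box; the one meant has the colours described above.

How it is judged:
By the outcome, as a careful person would: the job done as asked, in the order asked, and still so for the second after the job is handed in, with the robot touching nothing.
It also fails if it takes over 61 s, if anything falls off the work surface, if the arm or the gripper's body presses on something with over 40 N, if the wrist force passes 120 N, or if a joint passes its speed limit or range.

## Working session

There is one attempt and no reset: what is moved stays moved. The work goes in short steps, Python scripts to look and compute and a tool call to move; the robot and the scene stay as the last step left them, time stands still between calls to the robot, and variables do not carry over. Pictures are saved under pics/ and viewed, at most 10 in all, crops included, and the job is handed in when it is done.

Besides the shell and the picture viewer there is one more tool, called after "Emit:" as name(argument=value, ...) on one line, values as JSON. jog_arm: Moves the arm, as the interface text tells. Its arguments: {"type":"object","properties":{"rows":{"type":"array","items":{"type":"array"}},"squeeze":{"type":"number"}},"required":["rows"]}

```bash
mkdir -p pics; cat > h.py <<'E'
from station import *
import numpy as np, cv2
def pt(c,u,v,r=None):
    K=np.array(c["K"]);z=c["range_z"][int(v),int(u)] if r is None else r
    p=np.array([(u-K[0,2])/K[0,0]*z,-(v-K[1,2])/K[1,1]*z,-z,1])
    return (np.array(c["world_from_camera"])@p)[:3]
def ray(c,u,v,h):
    M=np.array(c["world_from_camera"]);o=M[:3,3];d=pt(c,u,v,1.0)-o
    return o+d*(h-o[2])/d[2]
def cloud(c):
    K=np.array(c["K"]);z=c["range_z"];v,u=np.mgrid[:z.shape[0],:z.shape[1]]
    P=np.stack([(u-K[0,2])/K[0,0]*z,-(v-K[1,2])/K[1,1]*z,-z,np.ones_like(z)],-1)
    W=(P@np.array(c["world_from_camera"]).T)[...,:3]; W[z==0]=np.nan
    return W
E
python3 - <<'E'
from h import *
for n in ["top","scene"]:
    c=camera(n); cv2.imwrite(f"pics/{n}0.png",c["image"][...,::-1])
    print(n,np.array(c["world_from_camera"]).round(3)[:3].tolist())
    for l,h in [("battery_box",0),("box_back",.014),("box_front",.014),("box_handle",.212),("dock",0),("spray_can",0),("steel_slug",0),("tin",0)]:
        for d in spot_point(l,c)[:4]:
            u,v=d["at"][0]*560,d["at"][1]*420
            print(l,round(d["p"],2),int(u),int(v),ray(c,u,v,h).round(3))
o=get_obs();print(o["time_s"],o["ee_pos"],o["eef_rot"],o["force"])
E
```

```text
top [[0.452, 0.742, -0.495, -0.079], [-0.892, 0.385, -0.237, -0.344], [0.014, 0.549, 0.836, 1.336]]
battery_box 0.61 348 206 [ 0.794 -0.146  0.   ]
battery_box 0.61 378 279 [ 0.614 -0.31   0.   ]
box_back 0.87 329 190 [ 0.81  -0.075  0.014]
box_back 0.68 190 254 [0.441 0.175 0.014]
box_back 0.63 384 297 [ 0.565 -0.344  0.014]
box_front 0.81 224 222 [0.572 0.146 0.014]
box_front 0.58 372 219 [ 0.776 -0.228  0.014]
box_handle 0.56 357 163 [ 0.79  -0.147  0.212]
box_handle 0.52 394 235 [ 0.631 -0.307  0.212]
box_handle 0.47 199 198 [0.506 0.163 0.212]
dock 0.71 262 186 [0.741 0.112 0.   ]
spray_can 0.72 169 188 [0.607 0.354 0.   ]
steel_slug 0.77 212 165 [0.739 0.286 0.   ]
tin 0.68 304 263 [ 0.567 -0.111  0.   ]
scene [[0.668, 0.53, -0.522, 0.119], [-0.744, 0.474, -0.472, -0.427], [-0.003, 0.703, 0.711, 0.808]]
battery_box 0.73 199 240 [ 0.502  0.167 -0.   ]
battery_box 0.7 394 322 [ 0.626 -0.306  0.   ]
battery_box 0.56 377 241 [ 0.791 -0.16   0.   ]
box_back 0.91 174 254 [0.43  0.168 0.014]
box_back 0.89 395 352 [ 0.563 -0.342  0.014]
box_back 0.6 354 217 [ 0.808 -0.079  0.014]
box_front 0.87 224 220 [0.581 0.159 0.014]
box_handle 0.75 187 175 [0.504 0.166 0.212]
box_handle 0.53 388 177 [ 0.776 -0.153  0.212]
dock 0.86 280 201 [0.739 0.109 0.   ]
spray_can 0.5 281 203 [ 0.731  0.101 -0.   ]
steel_slug 0.78 233 177 [0.721 0.27  0.   ]
tin 0.61 305 292 [ 0.56 -0.12  0.  ]
0.9 [0.23564646 0.49695271 0.20545816] [3.14157819e+00 5.77100710e-06 2.69883052e+00] [ 0.21466866 -0.11493003  0.62381705]
```

View pics/scene0.png

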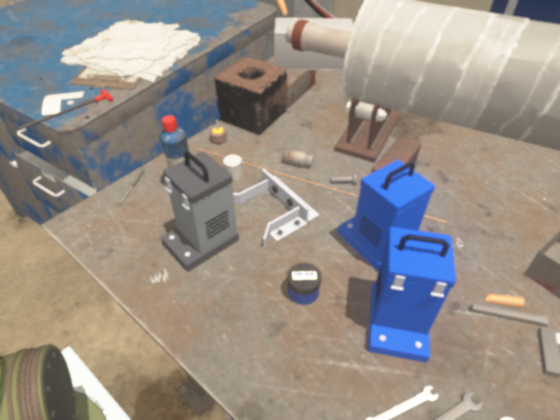

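View pics/top0.png

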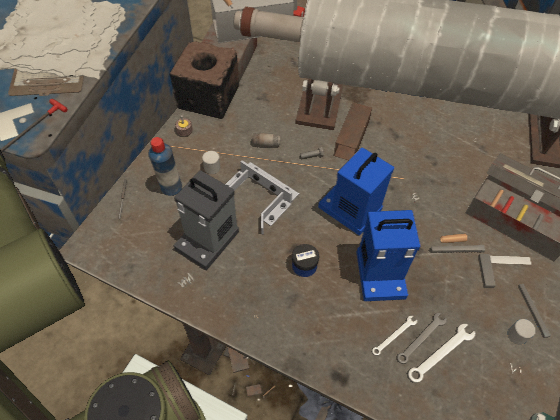

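The grey box is at about (200,215) in the scene picture, with its low step facing the robot. The open side of the dock, at about (280,205), faces the box. The can is at (172,145), the slug at (232,165) and the tin at (304,283). The two blue boxes are look-alikes. Next I'll get precise poses from the depth data.

```bash
cat >> h.py <<'E'
def rect(W,lo,hi,ctr,rad):
    m=(W[...,2]>lo)&(W[...,2]<hi)&(np.hypot(W[...,0]-ctr[0],W[...,1]-ctr[1])<rad)
    return W[m]
E
python3 - <<'E'
from h import *
A=[]
for n in ["top","scene"]:
    c=camera(n);W=cloud(c);A.append(W.reshape(-1,3))
    for nm,lo,hi,ctr,r in [("lid",.205,.218,(.52,.165),.12),("foot",.022,.033,(.48,.165),.12),("stop",.045,.055,(.74,.11),.13),("rails",.03,.041,(.70,.11),.15)]:
        p=rect(W,lo,hi,ctr,r)
        if len(p)<5: print(n,nm,len(p));continue
        q=cv2.minAreaRect(p[:,:2].astype(np.float32)*1000)
        print(n,nm,len(p),p.mean(0).round(4),"rect",np.round(q[0],1),np.round(q[1],1),round(q[2],1))
P=np.concatenate(A);P=P[np.isfinite(P).all(1)]
img=np.zeros((600,800,3),np.uint8)
m=(P[:,0]>.38)&(P[:,0]<.83)&(P[:,1]>-.2)&(P[:,1]<.4)&(P[:,2]<.3)
for x,y,z in P[m][np.argsort(P[m][:,2])]:
    col=(60,60,60) if z<.015 else (255,100,0) if z<.03 else (0,255,0) if z<.042 else (0,255,255) if z<.06 else (0,0,255) if z<.2 else (255,0,255)
    cv2.circle(img,(int((.4-y)/.6*800),int((.83-x)/.45*600)),2,col,-1)
cv2.imwrite("pics/bev.png",img)
E
```

```text
top lid 1434 [0.5206 0.1576 0.2116] rect [523.8 161.3] [115.5 110. ] 81.5
top foot 709 [0.4582 0.161  0.0276] rect [471.2 167.6] [115.9 212.9] 83.0
top stop 172 [0.7447 0.1027 0.0494] rect [746.1 105.5] [192.  14.] 78.1
top rails 311 [0.7062 0.1003 0.0351] rect [657.5 146.8] [241.4 192.7] 80.3
scene lid 1615 [0.5181 0.1546 0.2093] rect [523.3 159.9] [113.6 105.9] 82.6
scene foot 920 [0.462  0.1563 0.0257] rect [474.7 166.5] [116.1 205. ] 81.8
scene stop 164 [0.7421 0.0976 0.0472] rect [743.3 103.3] [190.   11.2] 78.4
scene rails 402 [0.6943 0.1004 0.0341] rect [654.3 144.8] [244.  191.2] 80.8
```

View pics/bev.png

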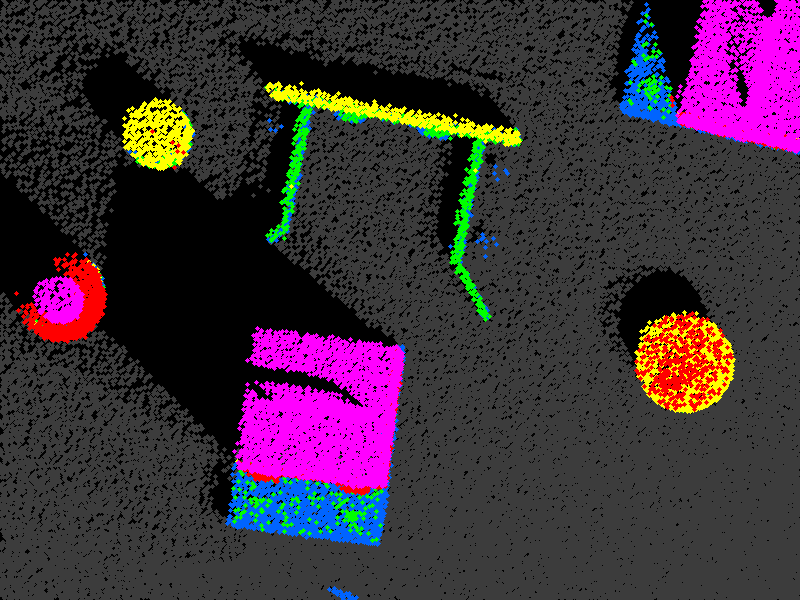

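Emit:
jog_arm(rows=[[[0,0,0],-6,0.07],[[0,0,0],-6,0.07],[[0,0,0],-5.6,0.07],[[-0.0206,-0.0328,0],0,0.07],[[-0.0206,-0.0328,0],0,0.07],[[-0.0206,-0.0328,0],0,0.07],[[-0.0206,-0.0328,0],0,0.07],[[-0.0206,-0.0328,0],0,0.07],[[-0.0206,-0.0328,0],0,0.07],[[-0.0206,-0.0328,0],0,0.07],[[-0.0206,-0.0328,0],0,0.07],[[-0.0206,-0.0328,0],0,0.07]])

```text
time_s: 2.0
ee_pos: [0.3798, 0.1776, 0.2057]
eef_rot: [3.141, 0.001, 3.006]
force: [0.4, 0.5, 0.0]
grip_width: 0.0696
grip_force: 0.0
```

```bash
cat >> h.py <<'E'
DY=-11.8; DO=np.array([.731,.107])
def todock(p,yaw=DY):
    a=np.radians(yaw);d=np.asarray(p)[...,:2]-DO
    return np.stack([d[...,0]*np.cos(a)+d[...,1]*np.sin(a),-d[...,0]*np.sin(a)+d[...,1]*np.cos(a)],-1)
def tool():
    o=get_obs();e=o["ee_pos"];R=cv2.Rodrigues(np.zeros(3))[0]
    print("t",o["time_s"],"tcp",np.round(e,4),"toolhead",round(np.degrees(o["eef_rot"][2])%360-180,2),"dock",todock(e).round(4),"F",np.round(o["force"],1),"w",o["grip_width"])
E
python3 - <<'E'
from h import *
tool()
c=camera("wrist");print(np.array(c["T_tool_cam"]).round(3).tolist())
for n in ["top","scene"]:
    c=camera(n);W=cloud(c)
    p=rect(W,.029,.042,(.70,.11),.15);q=todock(p)
    for lo,hi in [(-.09,-.06),(-.06,-.03),(-.03,-.012)]:
        for s in (-1,1):
            m=(q[:,0]>lo)&(q[:,0]<hi)&(q[:,1]*s>.05)&(q[:,1]*s<.09)
            if m.sum()>3:print(n,lo,s,m.sum(),np.percentile(q[m,1],[5,50,95]).round(4))
    m=abs(q[:,1])<.05; print("buf",m.sum(),np.percentile(q[m,0],[2,10,50,90]).round(4))
    p=rect(W,.205,.218,(.52,.165),.12);r=cv2.minAreaRect(p[:,:2].astype(np.float32)*1000);print(n,r)
E
```

```text
t 2.0 tcp [0.3798 0.1776 0.2057] toolhead -7.75 dock [-0.3582 -0.0027] F [0.4 0.5 0. ] w 0.06963321617127324
[[-0.0, 0.958, 0.286, 0.085], [1.0, 0.0, 0.0, -0.0], [0.0, 0.286, -0.958, -0.181], [0.0, 0.0, 0.0, 1.0]]
top -0.09 -1 23 [-0.0706 -0.0678 -0.0647]
top -0.09 1 10 [0.0623 0.0645 0.0684]
top -0.06 -1 29 [-0.0701 -0.0663 -0.0624]
top -0.06 1 27 [0.0609 0.0641 0.0691]
top -0.03 -1 16 [-0.0693 -0.0671 -0.0632]
top -0.03 1 16 [0.0645 0.0659 0.0701]
buf 99 [-0.1726 -0.1587  0.0108  0.0132]
top ((525.418701171875, 160.77603149414062), (114.21963500976562, 109.8670883178711), 83.51522827148438)
scene -0.09 -1 31 [-0.0711 -0.0676 -0.0646]
scene -0.09 1 31 [0.0606 0.0637 0.0689]
scene -0.06 -1 31 [-0.0703 -0.0689 -0.0647]
scene -0.06 1 25 [0.0613 0.0635 0.0665]
scene -0.03 -1 19 [-0.0693 -0.0675 -0.0637]
scene -0.03 1 16 [0.0619 0.0635 0.0667]
buf 121 [-0.1734 -0.1652  0.009   0.0109]
scene ((522.9481201171875, 160.55780029296875), (113.82807159423828, 106.17473602294922), 82.49479675292969)
```

Emit:
jog_arm(rows=[[[0,0.0005,0.033],0,0.07],[[0,0.0005,0.033],0,0.07],[[0,0.0005,0.033],0,0.07],[[0,0.0005,0.033],0,0.07],[[0,0,0.033],0,0.07],[[0,0,0.02],0,0.07],[[0,0,0.012],0,0.07],[[-0.009,0,0],0,0.07],[[-0.009,0,0],0,0.07],[[-0.008,0,0],0,0.07],[[-0.004,0,0],0,0.07],[[0,0,0],0,0.07]])

```text
time_s: 3.15
ee_pos: [0.4109, 0.1775, 0.0093]
eef_rot: [3.141, 0.002, 3.005]
force: [-0.2, 1.5, -0.2]
grip_width: 0.0697
grip_force: 0.0
```

```bash
sed -i 's/DO=np.array(.*/DO=np.array([.7307,.1055])/' h.py; python3 - <<'E'
from h import *
tool()
c=camera("scene");cv2.imwrite("pics/s2.png",c["image"][100:320,80:380][...,::-1].repeat(2,0).repeat(2,1))
E
```

```text
t 3.15 tcp [0.4109 0.1775 0.0093] toolhead -7.8 dock [-0.3277  0.0051] F [-0.2  1.5 -0.2] w 0.06973424159119565
```

View pics/s2.png

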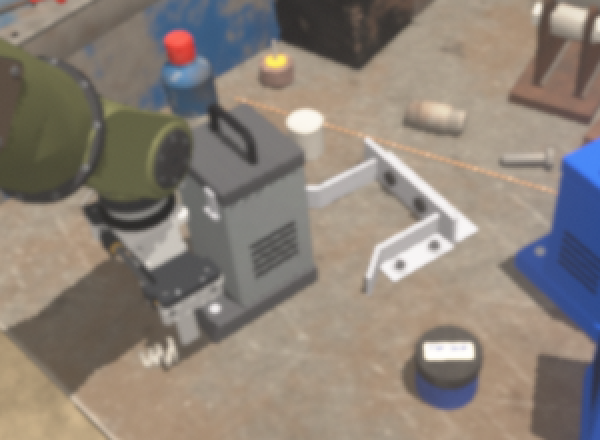

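The fingers are at about (180,320) in the crop, just behind the foot. The wrist, at about (165,150), looks close to the casing, so I'll check that clearance in the depth data.

```bash
python3 - <<'E'
from h import *
o=get_obs();e=o["ee_pos"];a=np.radians(-7.8);d=np.array([np.cos(a),np.sin(a)]);n=np.array([-d[1],d[0]])
for nm in ["top","scene"]:
    W=cloud(camera(nm)).reshape(-1,3);r=W[:,:2]-e[:2];f=r@d;l=r@n
    for z in np.arange(.03,.36,.03):
        m=(W[:,2]>z)&(W[:,2]<z+.03)&(abs(l)<.11)&(f>-.08)&(f<.12)
        print(nm,round(z,2),np.histogram(f[m],np.arange(-.08,.121,.01))[0])
E
```

```text
top 0.03 [ 0  0  0  0  0  0  1 22  3  0  1  2  4  3 42 17 16 14 18 12]
top 0.06 [ 0  0  0  0  0  0  0  3  2  0  0  0  0  0 92 15 17 14 12 14]
top 0.09 [ 0  0  0  0 16 20  5  4  5  5  6  0  0  0 88 15 18 14 15 18]
top 0.12 [  0   0   0   0  58 140  56  51  52  47  42  16   0   0  96  18  15  21
  18  18]
top 0.15 [ 0  0  0  0  6 42 54 46 44 51 20  3  0 11 62 16 18 19 16 18]
top 0.18 [ 0  0  0  0 18 35 31 28 22 21 15  5  0  1 84 34 44 43 40 42]
top 0.21 [  0   0   0   0   0   0   0   0   0   0   0   0   0   0  30  60  94 111
 124 150]
top 0.24 [  0   0   0   0   0   0   0   7   6   7   5   5   0   0   0   0   0   0
   1 110]
top 0.27 [ 0  0  0  0  2 10 17 24 24 18 17 18 13  5  0  0  0  0  0  0]
top 0.3 [ 0  1  8 12 19 17 26 27 77 93 73 42 18  2  0  0  0  0  0  0]
top 0.33 [17 23 26 10  9 24 20 25 23 16  4  0  0  0  0  0  0  0  0  0]
scene 0.03 [  0   0   0   0   0   0  20  47  26   0   0   4   3   0 122  34  32  30
  34  30]
scene 0.06 [  0   0   0   0   0   0   6   6   2   0   0   0   0   0 192  39  35  34
  33  36]
scene 0.09 [  0   0   0   0  81  55  25  21  22  19  23   1   0   0 192  36  45  38
  37  43]
scene 0.12 [  0   0   0   0 188 316 128 121 119 120  80  11   0   0 218  41  40  39
  41  38]
scene 0.15 [  0   0   0   0   0  53  55  53  50  38   0   0   0  28 163  43  44  45
  40  43]
scene 0.18 [  0   0   0   0 135  94  80  75  68  71  64   7   0  17 224 127 133 164
 166 132]
scene 0.21 [  0   0   0   0  60  69  60  42  21   3   1   0   0   0  15  34  41  41
  47 133]
scene 0.24 [  0   0   0   0   6   8  13  29  39  42  35  32  16   4   0   0   0   0
   8 119]
scene 0.27 [ 0  0  0  7 28 50 58 72 64 60 53 52 48 23  0  0  0  0  0  0]
scene 0.3 [ 9 21 51 70 64 68 62 65 86 77 65 47 16  0  0  0  0  0  0  0]
scene 0.33 [86 90 83 59 74 71 70 65 40 19  0  0  0  0  0  0  0  0  0  0]
```

The gripper keeps more than 8 mm from the casing at contact. Next I'll make contact and start pushing, turning the box clockwise at about 36 mm/s.

Emit:
jog_arm(rows=[[[-0.003,0,0],0,0.07],[[-0.003,0,0],0,0.07],[[-0.003,0,0],0,0.07],[[-0.003,0,0],0,0.07],[[-0.003,0.0012,0],0.9,0.07],[[-0.003,0.0012,0],0.9,0.07],[[-0.003,0.0012,0],0.9,0.07],[[-0.003,0.0013,0],0.9,0.07],[[-0.003,0.0013,0],0.9,0.07],[[-0.003,0.0014,0],0.9,0.07],[[-0.003,0.0014,0],0.9,0.07],[[-0.003,0.0015,0],0.9,0.07]])

```text
time_s: 4.3
ee_pos: [0.4456, 0.1816, 0.0083]
eef_rot: [-3.14, -0.003, 2.88]
force: [-12.3, 2.2, 10.4]
grip_width: 0.0703
grip_force: 6.4
```

```bash
cat >> h.py <<'E'
def box(ctr,rad=.1):
    for n in ["top","scene"]:
        W=cloud(camera(n)); p=rect(W,.203,.218,ctr,rad)
        q=cv2.minAreaRect(p[:,:2].astype(np.float32)*1000);h=(q[2]+45)%90-45
        b=np.array(q[0])/1000; r=np.radians(h); b=b-.022*np.array([np.cos(r),np.sin(r)])
        print(n,len(p),"size",np.round(q[1],0),"head rel",round(h-DY,1),"box dock",todock(b).round(4),"lid z",np.percentile(p[:,2],[10,90]).round(4))
E
python3 - <<'E'
from h import *
tool();box((.545,.16))
E
```

```text
t 4.3 tcp [0.4456 0.1816 0.0083] toolhead -15.0 dock [-0.2946  0.0162] F [-12.3   2.2  10.4] w 0.07025848386580773
top 1130 size [115. 111.] head rel -3.5 box dock [-0.213   0.0099] lid z [0.2081 0.2148]
scene 1466 size [114. 149.] head rel -3.0 box dock [-0.2338  0.0109] lid z [0.2071 0.2108]
```

Emit:
jog_arm(rows=[[[-0.003,0.0015,0],0.9,0.07],[[-0.003,0.0016,0],0.9,0.07],[[-0.003,0.0016,0],0.9,0.07],[[-0.003,0.0017,0],0.9,0.07],[[-0.003,-0.0003,0],-0.2,0.07],[[-0.003,-0.0003,0],-0.2,0.07],[[-0.003,-0.0003,0],-0.2,0.07],[[-0.003,-0.0003,0],-0.2,0.07],[[-0.003,-0.0003,0],-0.3,0.07],[[-0.003,-0.0003,0],-0.2,0.07],[[-0.003,-0.0004,0],-0.2,0.07],[[-0.003,-0.0004,0],-0.2,0.07]])

```text
time_s: 5.4
ee_pos: [0.481, 0.1746, 0.0082]
eef_rot: [-3.14, -0.004, 2.847]
force: [-11.7, 4.3, 7.6]
grip_width: 0.0699
grip_force: 5.9
```

```bash
python3 - <<'E'
from h import *
tool();box((.585,.15))
E
```

```text
t 5.4 tcp [0.481  0.1746 0.0082] toolhead -16.86 dock [-0.2586  0.0166] F [-11.7   4.3   7.6] w 0.0698577484607615
top 1086 size [117. 107.] head rel -5.9 box dock [-0.176   0.0084] lid z [0.2081 0.2149]
scene 1390 size [115. 142.] head rel -5.6 box dock [-0.1957  0.0087] lid z [0.2073 0.211 ]
```

Emit:
jog_arm(rows=[[[-0.003,-0.0004,0],-0.3,0.07],[[-0.003,-0.0004,0],-0.2,0.07],[[-0.003,-0.0004,0],-0.3,0.07],[[-0.003,-0.0005,0],-0.2,0.07],[[-0.003,-0.0005,0],-0.3,0.07],[[-0.003,-0.0005,0],-0.2,0.07],[[-0.003,-0.0005,0],-0.3,0.07],[[-0.003,-0.0005,0],-0.2,0.07],[[-0.003,-0.0005,0],-0.3,0.07],[[-0.003,-0.0006,0],-0.2,0.07],[[-0.003,-0.0006,0],-0.3,0.07],[[-0.003,-0.0006,0],-0.2,0.07]])

```text
time_s: 6.5
ee_pos: [0.5141, 0.1593, 0.0081]
eef_rot: [-3.141, -0.004, 2.9]
force: [-10.8, 3.6, 6.9]
grip_width: 0.0702
grip_force: 5.8
```

```bash
python3 - <<'E'
from h import *
tool();box((.62,.14))
E
```

```text
t 6.5 tcp [0.5141 0.1593 0.0081] toolhead -13.85 dock [-0.223   0.0083] F [-10.8   3.6   6.9] w 0.0702075325061603
top 993 size [113. 110.] head rel -2.3 box dock [-0.1415  0.0043] lid z [0.2083 0.2149]
scene 1235 size [114. 143.] head rel -2.1 box dock [-0.16    0.0035] lid z [0.2074 0.2109]
```

Emit:
jog_arm(rows=[[[-0.003,-0.0006,0],-0.3,0.07],[[-0.003,-0.0006,0],-0.2,0.07],[[-0.003,-0.0006,0],-0.3,0.07],[[-0.003,-0.0006,0],-0.2,0.07],[[-0.003,-0.0006,0],-0.3,0.07],[[-0.003,-0.0007,0],-0.2,0.07],[[-0.003,-0.0007,0],-0.3,0.07],[[-0.003,-0.0006,0],-0.2,0.07],[[-0.003,-0.0001,0],0,0.07],[[-0.003,-0.0001,0],0,0.07],[[-0.003,-0.0001,0],0,0.07],[[-0.003,-0.0001,0],0,0.07]])

```text
time_s: 7.6
ee_pos: [0.548, 0.1462, 0.0081]
eef_rot: [-3.141, -0.004, 2.935]
force: [-10.9, 2.9, 6.4]
grip_width: 0.07
grip_force: 5.9
```

```bash
python3 - <<'E'
from h import *
tool();box((.655,.13))
E
```

```text
t 7.6 tcp [0.548  0.1462 0.0081] toolhead -11.86 dock [-0.1872  0.0024] F [-10.9   2.9   6.4] w 0.07002856988979202
top 932 size [114. 108.] head rel -0.6 box dock [-0.1046  0.0015] lid z [0.2083 0.2148]
scene 1125 size [111. 142.] head rel 0.2 box dock [-0.124  -0.0018] lid z [0.2074 0.2109]
```

Emit:
jog_arm(rows=[[[-0.003,0,0],0,0.07],[[-0.003,0,0],0,0.07],[[-0.003,0,0],0,0.07],[[-0.003,0,0],0,0.07],[[-0.003,0,0],0,0.07],[[-0.002,0,0],0,0.07],[[-0.002,0,0],0,0.07],[[-0.0015,0,0],0,0.07],[[-0.001,0,0],0,0.07],[[-0.001,0,0],0,0.07],[[-0.001,0,0],0,0.07],[[-0.001,0,0],0,0.07]])

```text
time_s: 8.7
ee_pos: [0.5718, 0.1411, 0.008]
eef_rot: [-3.141, -0.004, 2.935]
force: [-11.8, 2.2, 6.5]
grip_width: 0.0698
grip_force: 5.8
```

```bash
python3 - <<'E'
from h import *
tool();box((.675,.125))
E
```

```text
t 8.7 tcp [0.5718 0.1411 0.008 ] toolhead -11.86 dock [-0.1628  0.0024] F [-11.8   2.2   6.5] w 0.0697548304143134
top 895 size [115. 110.] head rel -0.1 box dock [-0.0814  0.0006] lid z [0.208  0.2149]
scene 1085 size [112. 144.] head rel 0.1 box dock [-0.1007 -0.0013] lid z [0.2075 0.2108]
```

Not yet on the buffers, since the force is unchanged. I'll go on in 1 mm rows, a few at a time, and watch for the force to rise.

Emit:
jog_arm(rows=[[[-0.001,0,0],0,0.07],[[-0.001,0,0],0,0.07],[[-0.001,0,0],0,0.07],[[-0.001,0,0],0,0.07],[[-0.001,0,0],0,0.07]])

```text
time_s: 9.22
ee_pos: [0.5767, 0.1401, 0.0081]
eef_rot: [-3.141, -0.004, 2.935]
force: [-10.5, 2.7, 6.4]
grip_width: 0.0699
grip_force: 5.8
```

Emit:
jog_arm(rows=[[[-0.001,0,0],0,0.07],[[-0.001,0,0],0,0.07]])

```text
time_s: 9.38
ee_pos: [0.5787, 0.1397, 0.0081]
eef_rot: [-3.141, -0.004, 2.935]
force: [-11.0, 2.4, 6.5]
grip_width: 0.0701
grip_force: 5.8
```

Emit:
jog_arm(rows=[[[-0.001,0,0],0,0.07],[[-0.001,0,0],0,0.07]])

```text
time_s: 9.55
ee_pos: [0.5802, 0.1393, 0.008]
eef_rot: [-3.141, -0.005, 2.935]
force: [-20.8, 3.8, 14.8]
grip_width: 0.07
grip_force: 10.9
```

Emit:
jog_arm(rows=[[[-0.001,0,0],0,0.07],[[0,0,0],0,0.07]])

```text
time_s: 9.72
ee_pos: [0.5802, 0.1393, 0.0081]
eef_rot: [-3.14, -0.008, 2.935]
force: [-23.5, 2.9, 14.9]
grip_width: 0.0699
grip_force: 11.7
```

```bash
python3 - <<'E'
from h import *
tool();box((.685,.122))
c=camera("top");cv2.imwrite("pics/t3.png",c["image"][120:290,140:360][...,::-1].repeat(3,0).repeat(3,1))
E
```

```text
t 9.7167 tcp [0.5802 0.1393 0.0081] toolhead -11.85 dock [-0.1542  0.0023] F [-23.5   2.9  14.9] w 0.06990710025697738
top 872 size [114. 111.] head rel 1.1 box dock [-0.0735  0.0002] lid z [0.2081 0.2146]
scene 1057 size [111. 143.] head rel 1.7 box dock [-0.0917 -0.0038] lid z [0.2072 0.2108]
```

View pics/t3.png

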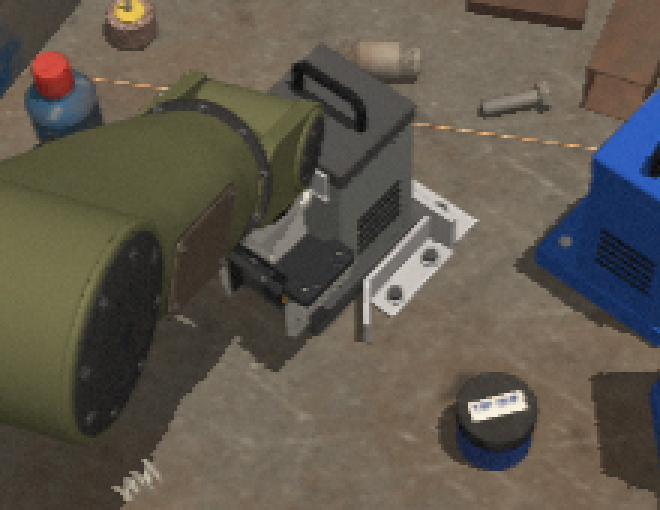

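The box sits between the rails against the stop, and the tin and can are undisturbed. To square it on both buffers, I'll back off, close the fingers and give one gentle push at the centre.

Emit:
jog_arm(rows=[[[0.002,0,0],0,0.07],[[0.004,0,0],0,0.07],[[0.008,0,0],0,0.07],[[0,-0.002,0],0,0.0],[[0,0,0],0,0.0],[[0,0,0],0,0.0],[[0,0,0],0,0.0],[[0,0,0],0,0.0],[[0,0,0],0,0.0],[[0,0,0],0,0.0],[[0,0,0],0,0.0],[[0,0,0],0,0.0]])

```text
time_s: 10.87
ee_pos: [0.569, 0.1397, 0.0084]
eef_rot: [3.142, 0.0, 2.934]
force: [-0.1, 1.3, 0.3]
grip_width: 0.0136
grip_force: 0.0
```

Emit:
jog_arm(rows=[[[-0.004,0,0],0,0.0],[[-0.004,0,0],0,0.0],[[-0.002,0,0],0,0.0],[[-0.001,0,0],0,0.0],[[-0.001,0,0],0,0.0]])

```text
time_s: 11.28
ee_pos: [0.5798, 0.1374, 0.0083]
eef_rot: [-3.141, -0.003, 2.934]
force: [-15.1, 1.6, 11.0]
grip_width: 0.0007
grip_force: 7.6
```

Emit:
jog_arm(rows=[[[-0.001,0,0],0,0.0],[[-0.001,0,0],0,0.0]])

```text
time_s: 11.45
ee_pos: [0.5798, 0.1374, 0.0083]
eef_rot: [-3.14, -0.007, 2.935]
force: [-29.1, 3.3, 22.1]
grip_width: 0.0006
grip_force: 15.1
```

Emit:
jog_arm(rows=[[[0,0,0],0,0.0],[[0.002,0,0],0,0.0],[[0.004,0,0],0,0.0],[[0.01,0,0],0,0.0],[[0.02,0,0],0,0.0],[[0.03,0,0],0,0.0],[[0.03,0,0],0,0.0],[[0.03,0,-0.02],0,0.0],[[0.03,0,-0.03],0,0.0],[[0.02,0.03,-0.03],0,0.0],[[0,0.04,-0.03],0,0.0],[[0,0.04,-0.03],0,0.0]])

```text
time_s: 12.45
ee_pos: [0.4318, 0.265, 0.1367]
eef_rot: [3.141, 0.001, 2.934]
force: [0.7, 0.1, -0.1]
grip_width: 0.0005
grip_force: 0.0
```

Emit:
jog_arm(rows=[[[0,0.04,-0.03],0,0.0],[[0,0.04,-0.02],0,0.0],[[0,0.04,0],0,0.0],[[0,0.04,0],0,0.0],[[0,0.03,0],0,0.0],[[0,0,0],0,0.0]])

```text
time_s: 12.95
ee_pos: [0.4691, 0.4446, 0.1769]
eef_rot: [3.141, -0.0, 2.937]
force: [-0.0, -0.5, -0.3]
grip_width: 0.0001
grip_force: 0.0
```

```bash
python3 - <<'E'
from h import *
tool();box((.69,.115),.13)
for n in ["top","scene"]:
    c=camera(n);W=cloud(c)
    p=rect(W,.05,.2,(.69,.115),.13);q=todock(p)
    p2=q[(q[:,0]<-.09)&(q[:,0]>-.125)&(abs(q[:,1])<.04)]
    if len(p2)>20: print(n,"casing back heading rel",round(np.degrees(-np.arctan(np.polyfit(p2[:,1],p2[:,0],1)[0])),2),p2.mean(0).round(4))
    # right side of casing, stop
    p=rect(W,.044,.056,(.745,.105),.13);r=cv2.minAreaRect(p[:,:2].astype(np.float32)*1000);print("stop",r[2],np.round(r[1]))
    for l,h in [("spray_can",0),("steel_slug",0),("tin",0),("box_back",.014),("box_front",.014)]:
        for d in spot_point(l,c)[:1]: print(l,round(d["p"],2),ray(c,d["at"][0]*560,d["at"][1]*420,h).round(3))
    if n=="top":cv2.imwrite("pics/t4.png",c["image"][120:290,140:360][...,::-1].repeat(3,0).repeat(3,1))
E
```

```text
t 12.95 tcp [0.4691 0.4446 0.1769] toolhead -11.71 dock [-0.3254  0.2785] F [-0.  -0.5 -0.3] w 9.191151163175521e-05
top 1279 size [114. 113.] head rel -0.4 box dock [-0.0732  0.0008] lid z [0.2077 0.2149]
scene 1380 size [114. 107.] head rel 0.2 box dock [-0.0735 -0.0007] lid z [0.2072 0.2109]
top casing back heading rel -0.0 [-0.101   0.0006]
stop 40.75149154663086 [ 87. 181.]
spray_can 0.66 [0.616 0.358 0.   ]
steel_slug 0.6 [0.731 0.28  0.   ]
tin 0.8 [ 0.562 -0.105  0.   ]
box_back 0.94 [ 0.567 -0.342  0.014]
box_front 0.94 [ 0.776 -0.221  0.014]
scene casing back heading rel -0.03 [-0.1031  0.0003]
stop 42.68167495727539 [ 85. 180.]
spray_can 0.76 [0.611 0.349 0.   ]
steel_slug 0.77 [0.722 0.267 0.   ]
tin 0.78 [ 0.558 -0.119  0.   ]
box_back 0.74 [0.582 0.138 0.014]
```

View pics/t4.png

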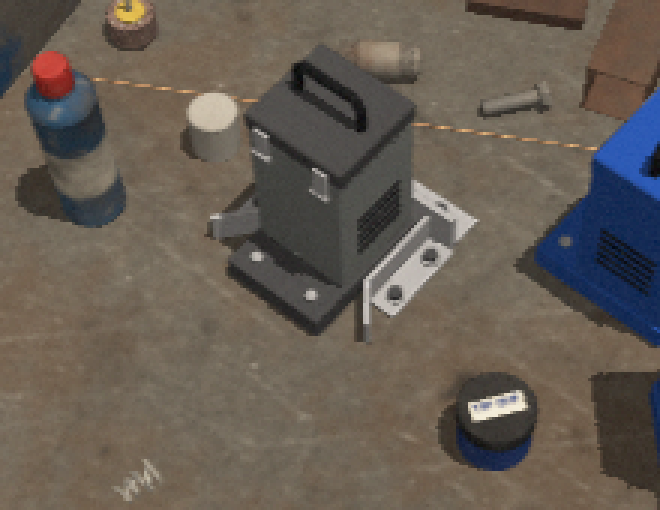

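The box stands upright between the rails at about (330,170). Its front is against the stop and its heading is within 0.4° of the dock. The can, slug and tin are where they were, and the arm is clear.

```bash
python3 -c "
from station import *
print(hand_in())"
```

```text
the job is handed in; nothing more can be done
None
```

The battery box is upright and fully home in its dock, square to the stop within about 0.4° by the depth images; the bystanders are where they were, the arm is clear, and the job is handed in at about 13 s.

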